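# Stand the fallen oil tin back in its bay

### The arm

A 6-joint arm with a two-finger parallel gripper is mounted at the origin on the work surface. World frame = base frame: x ahead of the robot, y to its left, z up, the work surface at z = 0. Lengths are in m, angles in rad, forces in N, time in s.
With the tool pointing down it reaches from about 0.375 to 0.925 m from the base axis. Payload 5.7 kg.
Tool frame: the origin (TCP) lies where the fingers leave the gripper's body, on its centre line; the fingertips stand 73 mm ahead of it and the grasp point (between the pads) lies 54 mm ahead of it; z points along the fingers, y is the line along which they close (so a half turn about z gives the same grasp; the last joint's range is limited). The gripper opens to 85 mm and grips with 20 to 120 N. Pads are 22 mm wide; open, the fingers measure 114 mm over their backs; the gripper's body (76 mm by 85 mm) begins 54 mm behind the grasp point. The pads swing forward as they close: fully open they stand 13 mm farther back than shut.
Start: joints at [-1.27, 0.359, 1.51, -0, 1.272, -0.115], TCP at [0.242, -0.549, 0.304] pointing down, gripper open.
Joint ranges: [-2.97, 2.97], [-1.01, 2.36], [0.21, 2.38], [-0.96, 4.11], [0.2, 2.71], [-2.98, 2.98]. Speed limits (rad/s): [2.39, 2.39, 3.14, 3.14, 3.14, 3.14].

### API

Orientations are given as a 3x3 rotation matrix whose columns are the frame's x, y, z axes.
In Python, from cell import manip gives the robot as it stands. The module is installed in compiled form; this text tells all that it offers.
- The arm moves only by the tool carry_out, never from a script. Its argument "motion" is text: rows parted by semicolons, each of 7 numbers parted by spaces: the shift along the tool's x, y, z in units of 15 cm (1.0 is 15 cm), then the turn, a rotation vector about the tool's x, y, z in units of pi/2 rad (1.0 is pi/2 rad), then the gripper command: -1 is fully open, 1 is shut, values between are in proportion. A call has 1 to 8 rows; each row is the pose to reach, as a shift and turn from the pose commanded when the call began, along the tool's axes at that moment; what a row does not reach only later rows make up. A row lasts 1/12 s, in which the tool goes at most 41.7 mm and 7.16 degrees, less where a joint would pass 70% of its speed; a pose out of reach is approached as far as the arm can. A call with a number of a shift or a turn outside -1 to 1 is refused whole. A call with a gripper value outside its range is refused whole. The fingers move at their own pace and stop on an object; "squeeze" is the grip in N (left out, the last holds). Time passes only in rows, so rows that repeat a pose let the fingers close. It gives the time, the measured TCP pose, the force, the opening and the grip force at its end, in the units of the state.
- manip.observe(): the state, without advancing time (a new reading comes with each control period).
- manip.get_image(name): name is "scene" or "side" or "wrist"; returns the picture (400x640x3 uint8, red, green, blue); there is no depth.
- manip.get_calibration(name): a dict with "K" (3x3 intrinsics, pixels), "eye" and "rotation" of the camera in the world; the wrist camera has in their place "mount" (4x4, takes a point from camera to tool coordinates, whose origin is the TCP and whose axes are the flange's). Camera axes: x right, y up, looking along -z (the intrinsics and any distortion apply to the point x, -y, -z); pixel columns grow to the right and rows downward; lengths in m; the calibration is good to about 2 mm. A picture is of the moment at which its call begins: read the wrist's pose just before it. get_calibration takes no time and is no camera call.
- manip.job_done(): hands the job in; it is judged then, once.
Trained networks look in the newest picture that a camera, given by its name, has taken for a name from the list of things; names that differ only in an ending like _2 or _b are one class to them, and where a whole thing is asked for, a point or a joint stands for the part that bears it (a point fixed in the world has none). Each returns a list of dicts, best first, with "confidence" (0 to 1); they miss things now and then, are a little off and sometimes report something else, mostly with a low value. They report only what shows in the picture. A call takes as long as a camera call. They do not tell look-alikes from the thing itself.
- manip.spot_in(target, camera): "bbox" ([left, top, right, bottom] as shares, 0 to 1, of the picture: columns of its width, rows of its height, round what is visible of it).
- manip.cut_out(target, camera): "pixels" (400x640 bool, what is visible of it) and "bbox" ([left, top, right, bottom] as shares, 0 to 1, of the picture: columns of its width, rows of its height, round what is visible of it).
The state is a dict: "time_s": time; "qpos": joint angles; "dq": joint speeds; "effort": joint torques, N m; "tool_pos": TCP position; "tool_rot": TCP orientation; "wrist_force": force on the tool from outside, world axes, zero at the start; "moment": the same for the moment, N m; "gripper_width": finger opening in m; "grasp_force": force on a finger pad.
Only numpy, scipy, OpenCV 4.12 (cv2) and the standard library are available. Lean on these libraries where they do the work, as an engineer would, in place of code of your own. Each camera call takes 0.05 s, during which the arm holds its last target. There are 200 camera calls.

### The job

The oblong finishing-oil tin has fallen over in front of its bay, the gap between the two low cleats at the foot of the upright board. Lift its capped end and lean it steeply on the board in line with the bay, let go so that it leans by itself, then push it low down, near its foot, towards the board so that its top rides up the board until it stands upright. Press it snug against the board with a steady push of about 12 N for a second (the thin board must never get more than 20 N) and leave it standing there, the other things undisturbed.

Things in the scene. Friction and masses are not known exactly. Their poses are not given: they have to be found in the camera images.
- tin: The fallen tin: metal body 50 mm deep (x), 66 wide (y), 168 tall (z), a round black cap of 30 mm diameter, 32 mm long, on the middle of its top. Origin: centre of its underside; z points to the cap. It starts lying on a broad face, cap towards the board. 0.26 to 0.49 kg, centre of mass near mid-height. Friction on bench and board 0.48 to 0.72.
- tin_cap (a point): Centre of the outer end of the tin's cap, 200 mm along the tin's z axis from its origin. Let go with its top on the board, the tin stays leaning at 45 to 65 degrees above the bench, and from there a low push of a few N slides its foot in; flatter than 45 degrees the push may jam. Above about 73 degrees it drops onto its base by itself.
- board: Fixed stand with an upright plywood panel 460 mm long, 240 high, 18 thick. Origin on the bench, mid-bay; x points into the board, y along it (work side x < 0). The panel is clamped at an unknown setting: its face lies anywhere from x = 0 to +20 mm. Bay: 84 mm gap between cleats (16 mm wide and high, x from -50 mm to the panel) at y = +50 and -50. Tin in place: origin 25 mm before the face, y = 0.
- jar: Bystander: a squat amber jar, 60 mm diameter, 85 mm high, standing near the board beside the bay; origin at the centre of its underside.
- glue: Bystander: a yellow glue bottle, 54 mm diameter, 170 mm high, standing near the board on the other side of the bay; origin at the centre of its underside.
- block: Bystander: a cork sanding block 110 x 65 x 35 mm lying on the bench; origin at the centre of its underside.
- screwdriver: Bystander: a red-handled screwdriver 220 mm long lying on the bench; origin under its middle.
Not all that is in view belongs to the job. Of the things like the tin, leave any that is purple; of the rest the smaller one is meant.

How it is judged:
By the outcome, as a careful person would: the job done as asked, in the order asked, and still so for the second after the job is handed in, with the robot touching nothing.
It also fails if it takes over 72 s, if anything falls off the work surface, if the arm or the gripper's body presses on something with over 40 N, if the wrist force passes 120 N, or if a joint passes its speed limit or range.

## Working session

There is one attempt and no reset: what is moved stays moved. The work goes in short steps, Python scripts to look and compute and a tool call to move; the robot and the scene stay as the last step left them, time stands still between calls to the robot, and variables do not carry over. Pictures are saved under pics/ and viewed, at most 12 in all, crops included, and the job is handed in when it is done.

Besides the shell and the picture viewer there is one more tool, called after "Call:" in YAML: its name, and indented under it one key for each argument. carry_out: Moves the arm, as the interface text tells. Shifts and turns lie within -1 to 1; 1 stands for 15 cm of shift or pi/2 rad of turn. Its arguments: {"type":"object","properties":{"motion":{"type":"string"},"squeeze":{"type":"number"}},"required":["motion"]}

```bash
mkdir -p pics; cat > h.py <<'E'
import numpy as np, cv2
from cell import manip
def cam(n):
    c=manip.get_calibration(n); K=np.array(c["K"])
    if n=="wrist":
        s=manip.observe(); T=np.eye(4);T[:3,:3]=s["tool_rot"];T[:3,3]=s["tool_pos"]
        M=T@np.array(c["mount"]); return K,M[:3,3],M[:3,:3],c
    return K,np.array(c["eye"]),np.array(c["rotation"]),c
def ray(n,u,v,z):
    K,e,R,c=cam(n); d=np.linalg.solve(K,[u,v,1.]); d=R@np.array([d[0],-d[1],-d[2]])
    return e+d*(z-e[2])/d[2]
def proj(n,P):
    K,e,R,c=cam(n); p=(np.atleast_2d(P)-e)@R; p=p*[1,-1,-1]; p=p@K.T
    return p[:,:2]/p[:,2:]
def save(n,f):
    im=np.array(manip.get_image(n)); cv2.imwrite("pics/"+f,im[:,:,::-1]); return im
E
python3 - <<'E'
from h import *
for n in("scene","side"):
    print(n,{k:np.round(v,3).tolist() if not isinstance(v,str) else v for k,v in manip.get_calibration(n).items()})
    save(n,n+"0.png")
    for t in("tin","tin_cap","board","jar","glue","block","screwdriver"):
        print(t,[(round(d["confidence"],2),np.round(np.array(d["bbox"])*[640,400,640,400]).tolist()) for d in manip.spot_in(t,n)])
print({k:np.round(v,3).tolist() for k,v in manip.get_calibration("wrist").items()})
print(manip.observe())
E
```

```text
scene {'K': [[380.116, 0.0, 321.45], [0.0, 380.116, 199.132], [0.0, 0.0, 1.0]], 'eye': [0.975, 0.355, 0.667], 'rotation': [[-0.652, -0.557, 0.515], [0.758, -0.486, 0.435], [0.008, 0.673, 0.739]]}
tin [(0.74, [181.0, 255.0, 298.0, 335.0]), (0.63, [274.0, 199.0, 357.0, 279.0]), (0.58, [263.0, 120.0, 375.0, 167.0])]
tin_cap [(0.87, [182.0, 252.0, 295.0, 337.0]), (0.84, [266.0, 122.0, 377.0, 168.0]), (0.67, [272.0, 203.0, 356.0, 277.0])]
board [(0.56, [370.0, 127.0, 513.0, 400.0])]
jar [(0.92, [345.0, 293.0, 378.0, 345.0])]
glue [(0.67, [406.0, 160.0, 441.0, 231.0])]
block [(0.63, [177.0, 203.0, 241.0, 253.0])]
screwdriver [(0.59, [168.0, 141.0, 207.0, 198.0]), (0.59, [407.0, 161.0, 442.0, 233.0])]
side {'K': [[470.408, 0.0, 323.273], [0.0, 470.408, 200.206], [0.0, 0.0, 1.0]], 'eye': [0.432, -0.846, 0.617], 'rotation': [[0.983, 0.117, -0.144], [-0.185, 0.541, -0.82], [-0.018, 0.833, 0.554]]}
tin [(0.93, [322.0, 167.0, 362.0, 232.0]), (0.75, [377.0, 171.0, 466.0, 212.0]), (0.61, [188.0, 211.0, 311.0, 323.0])]
tin_cap [(0.86, [322.0, 170.0, 359.0, 231.0]), (0.8, [379.0, 174.0, 467.0, 210.0
[... 618 characters left out ...]
-1.15100947e-01]), 'dq': array([ 3.71056653e-04,  2.39077888e-05,  2.12496780e-03, -3.06119645e-04,
       -3.80128004e-05, -2.27904302e-04]), 'effort': array([ 7.40518772e-06, -5.27514732e+01, -2.79028344e+01, -2.10819394e-04,
        1.20899589e-03,  9.03892726e-06]), 'tool_pos': array([ 0.24235574, -0.54885956,  0.30390419]), 'tool_rot': array([[ 9.14791371e-01,  4.03926660e-01,  2.03594961e-05],
       [ 4.03926660e-01, -9.14791371e-01,  2.13474285e-05],
       [ 2.72474868e-05, -1.13047001e-05, -1.00000000e+00]]), 'wrist_force': array([0.74235274, 0.21124373, 0.08607194]), 'moment': array([-0.03971909, -0.02410339,  0.01169375]), 'grasp_force': 0.0, 'gripper_width': 0.08515330121411718}
```

View pics/scene0.png

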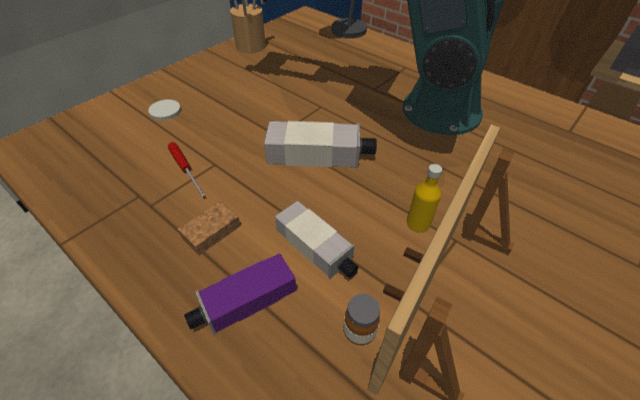

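View pics/side0.png

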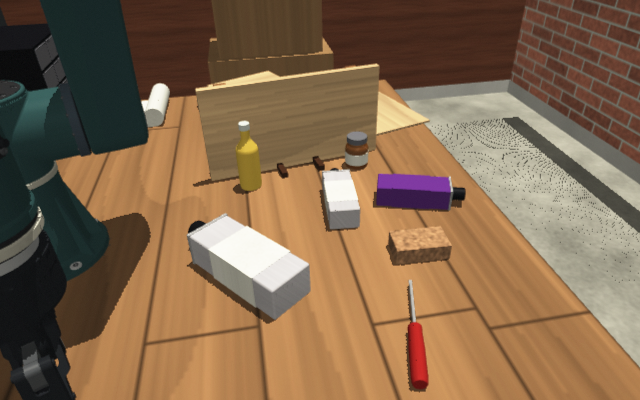

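The target is the smaller white tin, at scene (315,238) and side (341,200), with its cap towards the board. The big white tin and the purple one are decoys. The cleats are at side (282,170) and (318,162). Next I'll zoom on the board and fit the tin.

```bash
cat >> h.py <<'E'
from scipy.optimize import minimize,least_squares
def tinpts(x,y,yaw,el=0.,D=.05,W=.066,H=.168):
    # origin centre of underside; tin z dir = horizontally yaw, elevated el ; lowest point on bench
    z=np.array([np.cos(yaw)*np.cos(el),np.sin(yaw)*np.cos(el),np.sin(el)])
    yv=np.array([-np.sin(yaw),np.cos(yaw),0]); xv=np.cross(yv,z)
    o=np.array([x,y,D/2*abs(np.cos(el))])
    P=[o+a*D/2*xv+b*W/2*yv+c*z for a in(-1,1) for b in(-1,1) for c in(0,H)]
    t=np.linspace(0,2*np.pi,16)
    C=[o+.015*(np.cos(q)*xv+np.sin(q)*yv)+c*z for q in t for c in(.168,.2)]
    return np.array(P),np.array(C)
def sil(n,P,C):
    m=np.zeros((400,640),np.uint8)
    for A in(P,C): cv2.fillConvexPoly(m,cv2.convexHull(np.round(proj(n,A)*16).astype(np.int32)),1,shift=4)
    return m>0
E
python3 - <<'E'
from h import *
M={}
for n,c in(("scene",(315,238)),("side",(341,200))):
    r=[d for d in manip.cut_out("tin",n) if d["pixels"][c[1],c[0]]]
    print(n,[(round(d["confidence"],2),d["pixels"].sum()) for d in r]); M[n]=np.array(r[0]["pixels"]);np.save(n+"m.npy",M[n])
    print(ray(n,*c,.025))
def cost(p):
    f=0
    for n in M:
        s=sil(n,*tinpts(p[0],p[1],p[2])); f+=1-(s&M[n]).sum()/(s|M[n]).sum()
    return f
c=ray("scene",315,238,.025)
best=None
for yaw in np.arange(-np.pi,np.pi,.3):
    x0=[c[0]-.09*np.cos(yaw),c[1]-.09*np.sin(yaw),yaw]
    r=minimize(cost,x0,method="Nelder-Mead",options=dict(initial_simplex=np.array([x0]+[np.add(x0,d) for d in np.diag([.02,.02,.2])])))
    if best is None or r.fun<best.fun: best=r
print(best.x,best.fun)
a=cv2.imread("pics/scene0.png"); b=cv2.imread("pics/side0.png")
for n,im in(("scene",a),("side",b)):
    for p in proj(n,tinpts(*best.x)[0]): cv2.circle(im,tuple(int(v) for v in np.round(p)),1,(0,0,255),-1)
cv2.imwrite("pics/c_scene.png",cv2.resize(a[110:400,260:520],None,fx=2,fy=2,interpolation=cv2.INTER_CUBIC))
cv2.imwrite("pics/c_side.png",cv2.resize(b[55:245,180:400],None,fx=3,fy=3,interpolation=cv2.INTER_CUBIC))
E
```

```text
scene [(0.65, np.int64(3348))]
[0.62026862 0.03882032 0.025     ]
side [(0.77, np.int64(1857))]
[0.62575449 0.02396356 0.025     ]Traceback (most recent call last):
  File "<stdin>", line 16, in <module>
    res = _minimize_neldermead(fun, x0, args, callback, bounds=bounds,
                               **options)
    fsim[j] = func(sim[j])
              ~~~~^^^^^^^^
    fx = function(np.copy(x), *(wrapper_args + args))
  File "<stdin>", line 10, in cost
  File "h.py", line 29, in sil
    for A in(P,C): cv2.fillConvexPoly(m,cv2.convexHull(np.round(proj(n,A)*16).astype(np.int32)),1,shift=4)
                                                                ~~~~^^^^^
  File "h.py", line 13, in proj
    K,e,R,c=cam(n); p=(np.atleast_2d(P)-e)@R; p=p*[1,-1,-1]; p=p@K.T
            ~~~^^^
  File "h.py", line 4, in cam
    c=manip.get_calibration(n); K=np.array(c["K"])
ValueError: time passes only in moves, steps and waits
```

```bash
sed -i 's/^def cam(n):/import functools\n@functools.cache\ndef calib(n): return manip.get_calibration(n)\ndef cam(n):/; s/c=manip.get_calibration(n); K/c=calib(n); K/' h.py
cat > fit.py <<'E'
from h import *
M={n:np.load(n+"m.npy") for n in("scene","side")}
def cost(p):
    f=0
    for n in M:
        s=sil(n,*tinpts(p[0],p[1],p[2])); f+=1-(s&M[n]).sum()/(s|M[n]).sum()
    return f
c=ray("scene",315,238,.025)
best=None
for yaw in np.arange(-np.pi,np.pi,.4):
    x0=[c[0]-.09*np.cos(yaw),c[1]-.09*np.sin(yaw),yaw]
    r=minimize(cost,x0,method="Nelder-Mead",options=dict(initial_simplex=np.array([x0]+[np.add(x0,d) for d in np.diag([.02,.02,.2])])))
    if best is None or r.fun<best.fun: best=r
print(best.x,best.fun)
a=cv2.imread("pics/scene0.png"); b=cv2.imread("pics/side0.png")
for n,im in(("scene",a),("side",b)):
    for p in proj(n,tinpts(*best.x)[0]): cv2.circle(im,tuple(int(v) for v in np.round(p)),1,(0,0,255),-1)
cv2.imwrite("pics/c_scene.png",cv2.resize(a[110:400,260:520],None,fx=2,fy=2,interpolation=cv2.INTER_CUBIC))
cv2.imwrite("pics/c_side.png",cv2.resize(b[55:245,180:400],None,fx=3,fy=3,interpolation=cv2.INTER_CUBIC))
E
python3 fit.py
```

```text
[ 0.61517579 -0.04940348  1.47093798] 0.10286202228433639
```

View pics/c_scene.png

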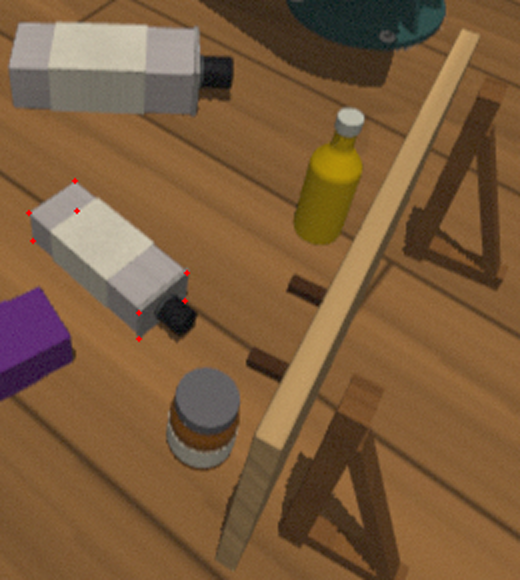

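View pics/c_side.png

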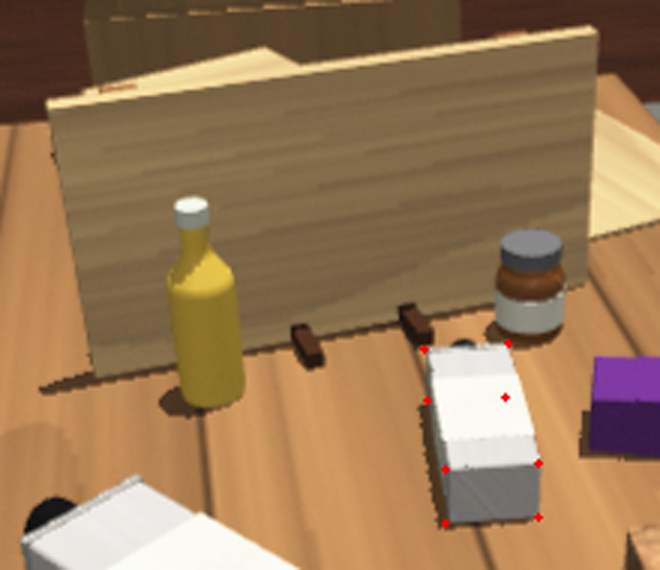

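```bash
cat > board.py <<'E'
from h import *
S=lambda x,y:(180+x/3,55+y/3)
C=lambda x,y:(260+x/2,110+y/2)
def B(p):
    c,s=np.cos(p[2]),np.sin(p[2]); return lambda x,y,z:np.array([p[0]+c*x-s*y,p[1]+s*x+c*y,z])
def res(p):
    b=B(p);f=p[3];h=p[4]
    L=[("side",b(f,.23+h,.24),S(50,109)),("side",b(f,-.23+h,.24),S(597,38)),("side",b(f,.23+h,0),S(96,377)),("side",b(f,-.23+h,0),S(583,287)),
       ("scene",b(f,-.23+h,.24),C(258,439)),("scene",b(f,.23+h,.24),C(466,31)),("scene",b(f,-.23+h,0),C(217,556)),
       ("side",b(-.05,.05,0),S(313,366)),("side",b(-.05,-.05,0),S(424,343)),("scene",b(-.05,.05,0),C(291,290)),("scene",b(-.05,-.05,0),C(250,363))]
    return np.concatenate([(proj(n,P)[0]-q) for n,P,q in L])
r=least_squares(res,[.55,.25,1.57,.01,0],loss="soft_l1")
print(np.round(r.x,4)); print(np.round(res(r.x).reshape(-1,2),1).tolist())
for n,bb in(("jar",0),("glue",0)):
    for v in("scene","side"):
        d=[d for d in manip.spot_in(n,v)][0]["bbox"]; print(n,v,ray(v,(d[0]+d[2])*320,d[3]*400-4,0))
E
python3 board.py
```

```text
[5.5660e-01 2.5570e-01 1.7316e+00 3.1000e-03 1.4000e-03]
[[-2.3, -1.8], [-0.8, -3.1], [-1.7, -0.7], [-0.1, -1.8], [-0.7, -0.0], [-0.5, -0.5], [-0.6, 3.5], [0.0, -0.5], [-0.4, -0.0], [-0.3, -0.1], [-0.1, 0.1]]
jar scene [0.72119896 0.23795838 0.        ]
jar side [0.71037792 0.20498269 0.        ]
glue scene [0.42613747 0.18953796 0.        ]
glue side [0.41828539 0.16947454 0.        ]
```

```bash
cat >> h.py <<'E'
from scipy.spatial.transform import Rotation as Ro
def pose(lat,pitch,grasp):
    """tool closing along horizontal heading lat; pitch>0 tilts fingers forward (tool x side up); grasp = grasp point -> R,TCP"""
    y=np.array([np.cos(lat),np.sin(lat),0]); f=np.array([-y[1],y[0],0])
    z=np.array([0,0,-1])*np.cos(pitch)+f*np.sin(pitch)
    R=np.column_stack([np.cross(y,z),y,z]); return R,np.array(grasp)-.054*z
def rel(R,p):
    s=manip.observe(); R0=np.array(s["tool_rot"]); d=R0.T@(p-s["tool_pos"])/.15; w=Ro.from_matrix(R0.T@R).as_rotvec()/(np.pi/2)
    return np.round(np.r_[d,w],3).tolist()
bp=np.array([.5566,.2557]); bpsi=1.7316
bx=np.array([np.cos(bpsi),np.sin(bpsi)]); by=np.array([-bx[1],bx[0]])
def bw(x,y,z): return np.r_[bp+x*bx+y*by,z]
def wb(P): d=np.array(P)[:2]-bp; return np.array([d@bx,d@by])
tin0=np.array([.6152,-.0494]); tyaw=1.471
td=np.array([np.cos(tyaw),np.sin(tyaw)])
E
python3 - <<'E'
from h import *
g=np.r_[tin0+.13*td,.2]
print(g, rel(*pose(tyaw-np.pi/2,np.radians(-20),g)))
E
```

```text
[0.628152   0.07995318 0.2       ] [4.107, -2.903, 0.355, -0.117, -0.201, -0.665]
```

Call:
carry_out:
  motion: "1 -0.7 0 0 0 0 -1;1 -0.7 0 0 0 0 -1;1 -0.7 0 0 0 0 -1;1 -0.7 0 0 0 0 -1;1 -0.7 0 0 0 0 -1;1 -0.7 0 0 0 0 -1"

```text
time_s: 1.6
tool_pos: [0.3385, -0.3885, 0.3039]
tool_rot: [[0.913, 0.407, 0.0], [0.407, -0.913, 0.002], [0.001, -0.002, -1.0]]
wrist_force: [-0.4, -1.0, -0.1]
gripper_width: 0.0851
grasp_force: 0.0
```

Call:
carry_out:
  motion: "1 -0.7 0 0 0 0 -1;1 -0.7 0 0 0 0 -1;1 -0.7 0 0 0 0 -1;1 -0.7 0 0 0 0 -1;1 -0.7 0 0 0 0 -1;1 -0.7 0 0 0 0 -1"

```text
time_s: 2.1
tool_pos: [0.4334, -0.2335, 0.304]
tool_rot: [[0.913, 0.407, 0.001], [0.407, -0.913, 0.001], [0.001, -0.0, -1.0]]
wrist_force: [0.1, 0.3, -0.4]
gripper_width: 0.0853
grasp_force: 0.0
```

Call:
carry_out:
  motion: "1 -0.7 0 0 0 0 -1;1 -0.7 0 0 0 0 -1;1 -0.7 0 0 0 0 -1;1 -0.7 0 0 0 0 -1;1 -0.7 0 0 0 0 -1;1 -0.7 0 0 0 0 -1"

```text
time_s: 2.6
tool_pos: [0.5288, -0.0777, 0.304]
tool_rot: [[0.914, 0.407, 0.002], [0.407, -0.914, 0.0], [0.002, 0.001, -1.0]]
wrist_force: [-0.1, -0.1, 0.3]
gripper_width: 0.0856
grasp_force: 0.0
```

```bash
python3 - <<'E'
from h import *
g=np.r_[tin0+.13*td,.16]
s=manip.observe();print(s["time_s"],s["tool_pos"],np.round(s["qpos"],2), rel(*pose(tyaw-np.pi/2,np.radians(-20),g)))
E
```

```text
2.6 [ 0.52884244 -0.07771789  0.30399883] [-0.28  0.26  1.65  0.    1.22  0.88] [1.092, -0.799, 0.623, -0.116, -0.202, -0.663]
```

Call:
carry_out:
  motion: "0.98 -0.72 0.4 -0.116 -0.202 -0.663 -1;0.98 -0.72 0.4 -0.116 -0.202 -0.663 -1;0.98 -0.72 0.4 -0.116 -0.202 -0.663 -1;0.98 -0.72 0.4 -0.116 -0.202 -0.663 -1;0.98 -0.72 0.4 -0.116 -0.202 -0.663 -1;0.98 -0.72 0.4 -0.116 -0.202 -0.663 -1;0.98 -0.72 0.4 -0.116 -0.202 -0.663 -1;0.98 -0.72 0.4 -0.116 -0.202 -0.663 -1"

```text
time_s: 3.27
tool_pos: [0.6186, 0.0773, 0.2433]
tool_rot: [[0.188, 0.981, -0.05], [0.93, -0.194, -0.313], [-0.316, 0.012, -0.949]]
wrist_force: [-0.7, -1.2, 0.0]
gripper_width: 0.0852
grasp_force: 0.0
```

```bash
python3 - <<'E'
from h import *
for z in(.09,.03):
  g=np.r_[tin0+.13*td,z]
  print(rel(*pose(tyaw-np.pi/2,np.radians(-20),g)))
s=manip.observe();print(s["time_s"],s["tool_pos"],np.round(s["qpos"],2))
im=save("wrist","w1.png")
im=cv2.imread("pics/w1.png")
for A in tinpts(*tin0,tyaw):
    for p in proj("wrist",A): cv2.circle(im,tuple(int(v) for v in np.round(p)),2,(0,0,255),-1)
for q in[(-.05,.042,0),(-.05,-.042,0),(0,.042,0),(0,-.042,0),(.003,.1,0),(.003,-.1,0)]:
    cv2.circle(im,tuple(int(v) for v in np.round(proj("wrist",bw(*q))[0])),3,(0,255,0),1)
cv2.imwrite("pics/w1.png",im)
E
```

```text
[0.361, 0.039, 0.601, -0.013, -0.017, -0.06]
[0.488, 0.034, 0.98, -0.013, -0.017, -0.06]
3.2667 [0.61856578 0.07727795 0.24334103] [ 0.16  0.51  1.46 -0.32  1.29  0.46]
```

View pics/w1.png

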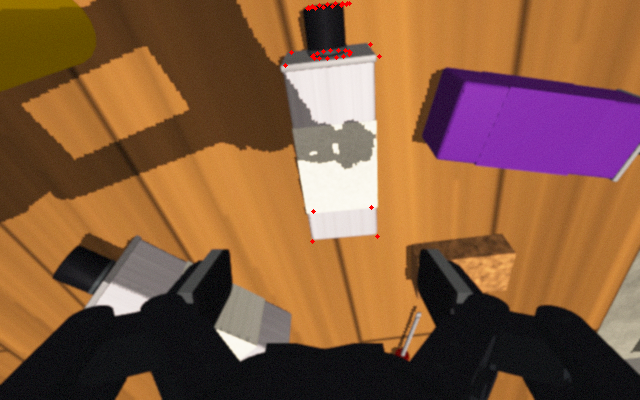

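The overlay matches the tin to about 2 mm. The purple tin is about 38 mm from the tin's side, so the open fingers fit between them. Descending.

Call:
carry_out:
  motion: "0.36 0.04 0.6 -0.013 -0.017 -0.06 -1;0.36 0.04 0.6 -0.013 -0.017 -0.06 -1;0.36 0.04 0.6 -0.013 -0.017 -0.06 -1;0.36 0.04 0.6 -0.013 -0.017 -0.06 -1;0.36 0.04 0.6 -0.013 -0.017 -0.06 -1"

```text
time_s: 3.73
tool_pos: [0.6292, 0.0984, 0.1407]
tool_rot: [[0.101, 0.994, -0.037], [0.935, -0.108, -0.339], [-0.341, 0.0, -0.94]]
wrist_force: [-0.3, 0.8, 1.1]
gripper_width: 0.0855
grasp_force: 0.0
```

```bash
python3 - <<'E'
from h import *
g=np.r_[tin0+.13*td,.03]
print(rel(*pose(tyaw-np.pi/2,np.radians(-20),g)))
E
```

```text
[0.137, 0.005, 0.376, -0.002, -0.001, -0.005]
```

Call:
carry_out:
  motion: "0.07 0 0.19 0 0 0 -1;0.11 0.005 0.3 0 0 -0.005 -1;0.137 0.005 0.376 0 0 -0.005 -1;0.137 0.005 0.376 0 0 -0.005 -1;0.137 0.005 0.376 0 0 -0.005 -1"

```text
time_s: 4.15
tool_pos: [0.6311, 0.0996, 0.0829]
tool_rot: [[0.093, 0.995, -0.032], [0.936, -0.099, -0.338], [-0.339, 0.001, -0.941]]
wrist_force: [0.2, 0.8, -0.3]
gripper_width: 0.0856
grasp_force: 0.0
```

Call:
carry_out:
  motion: "0 0 0 0 0 0 0.6;0 0 0 0 0 0 0.6;0 0 0 0 0 0 0.6;0 0 0 0 0 0 0.6;0 0 0 0 0 0 0.6;0 0 0 0 0 0 0.6;0 0 0 0 0 0 0.6"
  squeeze: 60

```text
time_s: 4.73
tool_pos: [0.6315, 0.1006, 0.0837]
tool_rot: [[0.093, 0.995, -0.03], [0.936, -0.098, -0.338], [-0.339, 0.003, -0.941]]
wrist_force: [0.7, -0.3, 5.5]
gripper_width: 0.0652
grasp_force: 68.3
```

```bash
python3 - <<'E'
from h import *
s=manip.observe();p,R=np.array(s["tool_pos"]),np.array(s["tool_rot"])
print(p,p+.054*R[:,2],s["wrist_force"],s["gripper_width"],s["grasp_force"])
E
```

```text
[0.63150637 0.1005984  0.08374501] [0.62986387 0.08235701 0.03294586] [ 0.7027371  -0.32518497  5.52944689] 0.06522680513118946 68.29140543937683
```

```bash
cat >> h.py <<'E'
def tinT(F,yaw,th,dz=0):
    """tin pose from foot-edge xy, heading, elevation"""
    h=np.array([np.cos(yaw),np.sin(yaw),0]); k=np.array([0,0,1.])
    z=h*np.cos(th)+k*np.sin(th); u=h*np.sin(th)-k*np.cos(th) # u: towards underside
    T=np.eye(4); y=np.array([-h[1],h[0],0]); T[:3,:3]=np.column_stack([np.cross(y,z),y,z]); T[:3,3]=np.r_[F,dz]-.025*u; return T
def toolT():
    s=manip.observe(); T=np.eye(4);T[:3,:3]=s["tool_rot"];T[:3,3]=s["tool_pos"];return T
def rows(Ts,G,g):
    T0=toolT()
    for T in Ts:
        D=np.linalg.inv(T0)@T@G; print(" ".join("%.3f"%v for v in np.r_[D[:3,3]/.15,Ro.from_matrix(D[:3,:3]).as_rotvec()/(np.pi/2)]),g,end=";")
    print()
E
python3 - <<'E'
from h import *
t=tinT(tin0,tyaw,0); G=np.linalg.inv(t)@toolT(); np.save("G.npy",G); print(np.round(G,3))
rows([tinT(tin0,tyaw,np.radians(a),d) for a,d in((1,.002),(4,.003),(8,.003),(12,.003),(17,.003),(22,.003),(26,.003),(30,.003))],G,.6)
E
```

```text
[[ 0.339 -0.003  0.941 -0.059]
 [ 0.001 -1.    -0.003 -0.001]
 [ 0.941  0.002 -0.339  0.151]
 [ 0.     0.     0.     1.   ]]
-0.020 0.000 -0.026 -0.000 0.011 0.000 0.6;-0.069 0.000 -0.070 -0.000 0.044 0.000 0.6;-0.135 0.000 -0.116 -0.000 0.089 0.000 0.6;-0.203 0.000 -0.157 -0.000 0.133 0.000 0.6;-0.293 0.000 -0.202 -0.000 0.189 0.001 0.6;-0.386 0.001 -0.239 -0.000 0.244 0.001 0.6;-0.463 0.001 -0.263 -0.000 0.289 0.001 0.6;-0.541 0.001 -0.281 -0.000 0.333 0.001 0.6;
```

Call:
carry_out:
  motion: "-0.02 0 -0.026 0 0.011 0 0.6;-0.07 0 -0.07 0 0.044 0 0.6;-0.135 0 -0.116 0 0.089 0 0.6;-0.203 0 -0.157 0 0.133 0 0.6;-0.293 0 -0.202 0 0.189 0.001 0.6;-0.386 0 -0.239 0 0.244 0.001 0.6;-0.463 0 -0.263 0 0.289 0.001 0.6;-0.54 0 -0.281 0 0.333 0.001 0.6"

```text
time_s: 5.4
tool_pos: [0.6246, 0.0381, 0.1504]
tool_rot: [[0.097, 0.995, 0.021], [0.979, -0.099, 0.179], [0.18, 0.003, -0.984]]
wrist_force: [0.4, -0.2, -4.5]
gripper_width: 0.0651
grasp_force: 67.7
```

```bash
python3 - <<'E'
from h import *
G=np.load("G.npy")
T=toolT()@np.linalg.inv(G); print(np.round(T,3), manip.observe()["qpos"].round(2))
F0=tin0; F1=bw(-.22,0,0)[:2]
rows([tinT(F0+(F1-F0)*a,tyaw+(bpsi-tyaw)*a,np.radians(30+28*a),.004) for a in np.arange(1,9)/8],G,.6)
E
```

```text
[[ 0.049 -0.995  0.086  0.613]
 [ 0.5    0.099  0.86  -0.062]
 [-0.864  0.001  0.503  0.024]
 [ 0.     0.     0.     1.   ]] [-0.14  0.56  1.62  0.22  0.98 -0.16]
0.023 -0.039 -0.041 0.004 0.037 -0.020 0.6;0.036 -0.079 -0.070 0.009 0.076 -0.040 0.6;0.046 -0.115 -0.095 0.016 0.115 -0.059 0.6;0.053 -0.146 -0.117 0.024 0.154 -0.079 0.6;0.059 -0.172 -0.135 0.033 0.192 -0.098 0.6;0.064 -0.194 -0.148 0.044 0.231 -0.116 0.6;0.068 -0.211 -0.158 0.055 0.270 -0.134 0.6;0.072 -0.224 -0.163 0.068 0.308 -0.152 0.6;
```

Call:
carry_out:
  motion: "0.023 -0.039 -0.041 0.004 0.037 -0.02 0.6;0.036 -0.079 -0.07 0.009 0.076 -0.04 0.6;0.046 -0.115 -0.095 0.016 0.115 -0.059 0.6;0.053 -0.146 -0.117 0.024 0.154 -0.079 0.6;0.059 -0.172 -0.135 0.033 0.192 -0.098 0.6;0.064 -0.194 -0.148 0.044 0.231 -0.116 0.6;0.068 -0.211 -0.158 0.055 0.27 -0.134 0.6;0.072 -0.224 -0.163 0.068 0.308 -0.152 0.6"

```text
time_s: 6.07
tool_pos: [0.5915, 0.0479, 0.1756]
tool_rot: [[-0.128, 0.987, -0.097], [0.776, 0.16, 0.609], [0.617, 0.003, -0.787]]
wrist_force: [0.2, -0.0, -3.3]
gripper_width: 0.0654
grasp_force: 67.8
```

```bash
python3 - <<'E'
from h import *
G=np.load("G.npy")
T=toolT()@np.linalg.inv(G); print(np.round(T,3), wb(T[:3,3]),manip.observe()["qpos"].round(2),manip.observe()["wrist_force"])
rows([tinT(bw(x,0,0)[:2],bpsi,np.radians(58),.003) for x in(-.2,-.18,-.16,-.145,-.13,-.122)],G,.6)
for n in("side","scene"):
    im=save(n,n+"1.png"); im=cv2.imread("pics/%s1.png"%n)
    t=np.linspace(0,2*np.pi,12)
    P=[[a*.025,b*.033,c] for a in(-1,1) for b in(-1,1) for c in(0,.168)]+[[.015*np.cos(q),.015*np.sin(q),.2] for q in t]
    for p in proj(n,np.array(P)@T[:3,:3].T+T[:3,3]): cv2.circle(im,tuple(int(v) for v in np.round(p)),1,(0,0,255),-1)
    cv2.imwrite("pics/%s1.png"%n,cv2.resize(im[60:300,200:440],None,fx=1.66,fy=1.66))
a,b=cv2.imread("pics/side1.png"),cv2.imread("pics/scene1.png"); cv2.imwrite("pics/both1.png",np.hstack([a,b]))
E
```

```text
[[-0.137 -0.987 -0.086  0.595]
 [ 0.836 -0.162  0.524  0.018]
 [-0.531  0.     0.847  0.017]
 [ 0.     0.     0.     1.   ]] [-2.41080020e-01  1.76191947e-04] [-0.32  0.62  1.6   0.6   1.32 -0.76] [ 0.22036339 -0.02226824 -3.26230959]
0.102 0.001 0.082 -0.001 0.001 0.001 0.6;0.207 0.001 0.165 -0.001 0.001 0.001 0.6;0.312 0.001 0.247 -0.001 0.001 0.001 0.6;0.391 0.001 0.309 -0.001 0.001 0.001 0.6;0.469 0.001 0.370 -0.001 0.001 0.001 0.6;0.511 0.001 0.403 -0.001 0.001 0.001 0.6;
```

View pics/both1.png

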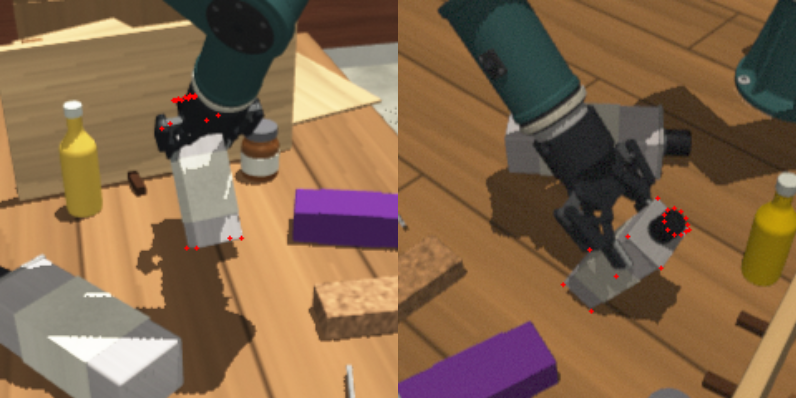

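The tin follows the model at 58°. It is lined up with the bay, between the cleats, and nothing else is touched. Moving forward.

Call:
carry_out:
  motion: "0.1 0.001 0.08 0 0.001 0.001 0.6;0.2 0.001 0.16 0 0.001 0.001 0.6;0.3 0.001 0.238 0 0.001 0.001 0.6;0.38 0.001 0.3 0 0.001 0.001 0.6;0.44 0.001 0.347 0 0.001 0.001 0.6;0.48 0.001 0.378 0 0.001 0.001 0.6;0.511 0.001 0.403 0 0.001 0.001 0.6;0.511 0.001 0.403 0 0.001 0.001 0.6"

```text
time_s: 6.83
tool_pos: [0.5759, 0.1458, 0.1744]
tool_rot: [[-0.125, 0.987, -0.099], [0.777, 0.159, 0.609], [0.617, -0.001, -0.787]]
wrist_force: [0.2, -0.2, -3.7]
gripper_width: 0.0653
grasp_force: 67.9
```

```bash
cat > st.py <<'E'
from h import *
G=np.load("G.npy")
T=toolT()@np.linalg.inv(G); c=T@np.r_[0,0,.2,1]; print("el",np.degrees(np.arcsin(T[2,2])),"capb",wb(c),"foot",wb(T[:3,3]+.025*T[:3,0]),(T[:3,3]-.025*T[:3,0])[2],T[2,3])
w=manip.observe()["wrist_force"]; print("force b",w[:2]@bx,w[:2]@by,w[2])
E
python3 st.py; python3 - <<'E'
from h import *
G=np.load("G.npy")
rows([tinT(bw(x,0,0)[:2],bpsi,np.radians(58),.003) for x in(-.118,-.114,-.110,-.106,-.102,-.098,-.094,-.09)],G,.6)
E
```

```text
el 57.89995508928296 capb [-0.0356991  -0.00022616] foot [-0.12079887  0.00046506] 0.02867104466380231 0.015386416829167915
force b -0.18799170243644567 -0.21204652262064067 -3.705691416308269
0.017 -0.001 0.005 -0.002 0.001 -0.001 0.6;0.038 -0.001 0.022 -0.002 0.001 -0.001 0.6;0.059 -0.001 0.038 -0.002 0.001 -0.001 0.6;0.080 -0.001 0.055 -0.002 0.001 -0.001 0.6;0.101 -0.002 0.071 -0.002 0.001 -0.001 0.6;0.122 -0.002 0.088 -0.002 0.001 -0.001 0.6;0.143 -0.002 0.104 -0.002 0.001 -0.001 0.6;0.164 -0.002 0.121 -0.002 0.001 -0.001 0.6;
```

Call:
carry_out:
  motion: "0.02 0 0.016 0 0 0 0.6;0.04 0 0.032 0 0 0 0.6;0.06 0 0.048 0 0 0 0.6;0.08 0 0.064 0 0 0 0.6;0.09 0 0.071 0 0 0 0.6;0.09 0 0.071 0 0 0 0.6"

```text
time_s: 7.33
tool_pos: [0.5733, 0.1622, 0.1742]
tool_rot: [[-0.124, 0.987, -0.098], [0.777, 0.158, 0.609], [0.617, -0.001, -0.787]]
wrist_force: [-0.8, -0.1, -3.3]
gripper_width: 0.0655
grasp_force: 67.9
```

Call:
carry_out:
  motion: "0.005 0 0.004 0 0 0 0.6;0.01 0 0.008 0 0 0 0.6;0.015 0 0.012 0 0 0 0.6;0.015 0 0.012 0 0 0 0.6"

```text
time_s: 7.67
tool_pos: [0.573, 0.1648, 0.1742]
tool_rot: [[-0.124, 0.987, -0.098], [0.777, 0.158, 0.609], [0.617, -0.001, -0.787]]
wrist_force: [-0.2, -0.2, -3.9]
gripper_width: 0.0653
grasp_force: 67.9
```

```bash
python3 st.py
```

```text
el 57.92298011528076 capb [-0.01648401 -0.00047418] foot [-0.10150922  0.00035403] 0.028432517370447816 0.01515645170518165
force b -0.18534353368284595 0.20230175765219233 -3.9086049923933106
```

Call:
carry_out:
  motion: "0.006 0 0.005 0 0 0 0.6;0.012 0 0.0095 0 0 0 0.6;0.018 0 0.014 0 0 0 0.6;0.018 0 0.014 0 0 0 0.6"

```text
time_s: 8.0
tool_pos: [0.5725, 0.1683, 0.1742]
tool_rot: [[-0.124, 0.987, -0.098], [0.777, 0.158, 0.609], [0.617, -0.001, -0.787]]
wrist_force: [0.5, -0.7, -4.0]
gripper_width: 0.0651
grasp_force: 67.9
```

Call:
carry_out:
  motion: "0.005 0 0.004 0 0 0 0.6;0.01 0 0.008 0 0 0 0.6;0.01 0 0.008 0 0 0 0.6"

```text
time_s: 8.25
tool_pos: [0.5725, 0.1692, 0.1741]
tool_rot: [[-0.124, 0.987, -0.098], [0.778, 0.158, 0.608], [0.616, -0.0, -0.788]]
wrist_force: [0.6, -6.7, -2.4]
gripper_width: 0.065
grasp_force: 68.5
```

Call:
carry_out:
  motion: "0.005 0 0.004 0 0 0 0.6;0.01 0 0.008 0 0 0 0.6;0.01 0 0.008 0 0 0 0.6"

```text
time_s: 8.5
tool_pos: [0.5725, 0.1697, 0.1739]
tool_rot: [[-0.125, 0.987, -0.097], [0.78, 0.158, 0.606], [0.614, 0.0, -0.789]]
wrist_force: [-1.2, -14.7, -0.7]
gripper_width: 0.0653
grasp_force: 69.3
```

Call:
carry_out:
  motion: "-0.008 0 -0.006 0 0 0 0.6;-0.018 0 0.0025 0 0 0 0.6;-0.018 0 0.0025 0 0 0 0.6"

```text
time_s: 8.75
tool_pos: [0.5729, 0.1691, 0.1721]
tool_rot: [[-0.124, 0.988, -0.096], [0.778, 0.157, 0.608], [0.616, 0.0, -0.788]]
wrist_force: [1.1, -5.5, -4.8]
gripper_width: 0.0644
grasp_force: 68.3
```

```bash
python3 st.py
```

```text
el 57.8261175131343 capb [-0.01225893 -0.00113931] foot [-0.09759392 -0.00047219] 0.026417321237253273 0.013105246576308016
force b -5.616170784120122 -0.24630302976743856 -4.81846429712778
```

Call:
carry_out:
  motion: "-0.004 0 0.005 0 0 0 0.6;-0.004 0 0.005 0 0 0 0.6"

```text
time_s: 8.92
tool_pos: [0.573, 0.1691, 0.1718]
tool_rot: [[-0.124, 0.988, -0.096], [0.778, 0.157, 0.609], [0.616, 0.0, -0.788]]
wrist_force: [0.0, -8.5, 1.2]
gripper_width: 0.0651
grasp_force: 69.2
```

Call:
carry_out:
  motion: "-0.004 0 0.005 0 0 0 0.6;-0.004 0 0.005 0 0 0 0.6"

```text
time_s: 9.08
tool_pos: [0.573, 0.1692, 0.1717]
tool_rot: [[-0.124, 0.988, -0.096], [0.777, 0.157, 0.609], [0.617, 0.001, -0.787]]
wrist_force: [-0.7, -9.1, 7.4]
gripper_width: 0.0655
grasp_force: 69.9
```

Call:
carry_out:
  motion: "0 0 0 0 0 0 -1;0 0 0 0 0 0 -1;0 0 0 0 0 0 -1;0 0 0 0 0 0 -1;0 0 0 0 0 0 -1;0 0 0 0 0 0 -1;0 0 0 0 0 0 -1"

```text
time_s: 9.67
tool_pos: [0.5721, 0.1702, 0.1702]
tool_rot: [[-0.124, 0.987, -0.098], [0.777, 0.158, 0.609], [0.617, -0.001, -0.787]]
wrist_force: [-0.3, -0.5, -0.2]
gripper_width: 0.0856
grasp_force: 0.0
```

Call:
carry_out:
  motion: "0 0 -0.1 0 0 0 -1;0 0 -0.3 0 0 0 -1;0 0 -0.5 0 0 0 -1;0 0 -0.65 0 0 0 -1;0 0 -0.8 0 0 0 -1;0 0 -0.8 0 0 0 -1"

```text
time_s: 10.17
tool_pos: [0.5864, 0.0947, 0.2679]
tool_rot: [[-0.126, 0.988, -0.092], [0.778, 0.156, 0.608], [0.615, 0.005, -0.789]]
wrist_force: [0.1, 0.8, -0.2]
gripper_width: 0.0855
grasp_force: 0.0
```

```bash
python3 - <<'E'
from h import *
G=np.load("G.npy")
T=tinT(bw(-.0976,-.0005,0)[:2],bpsi,np.radians(58))
for n in("side","scene"):
    im=save(n,n+"2.png"); im=cv2.imread("pics/%s2.png"%n)
    t=np.linspace(0,2*np.pi,12)
    P=[[a*.025,b*.033,c] for a in(-1,1) for b in(-1,1) for c in(0,.168)]+[[.015*np.cos(q),.015*np.sin(q),.2] for q in t]
    for p in proj(n,np.array(P)@T[:3,:3].T+T[:3,3]): cv2.circle(im,tuple(int(v) for v in np.round(p)),1,(0,0,255),-1)
    y0,x0=((40,190) if n=="side" else (120,270))
    cv2.imwrite("pics/%s2.png"%n,cv2.resize(im[y0:y0+200,x0:x0+200],None,fx=2,fy=2))
a,b=cv2.imread("pics/side2.png"),cv2.imread("pics/scene2.png"); cv2.imwrite("pics/both2.png",np.hstack([a,b]))
E
```

```text
(no output)
```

View pics/both2.png

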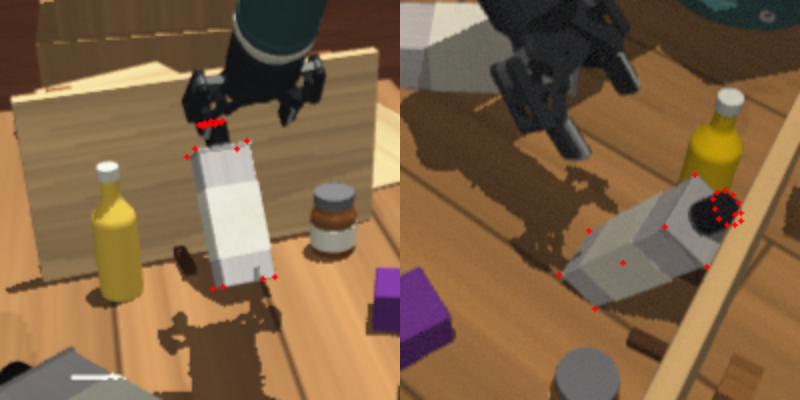

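The tin leans by itself in the bay at about 57°. Nothing else has moved. Now I'll plan the low push with closed fingers and the tool pitched 60° forward.

```bash
cat >> h.py <<'E'
PH=np.radians(60)
def push(xl,z,y=0.):
    """leading (upper) tip corner at board x=xl, height z"""
    R,_=pose(bpsi-np.pi/2,PH,[0,0,0]); c=bw(xl,y,z); return R,c-.073*R[:,2]-.011*R[:,0]
def where():
    T=toolT(); c=T[:3,3]+.073*T[:3,2]+.011*T[:3,0]; w=manip.observe()["wrist_force"]
    print("lead",np.round(wb(c),4),round(c[2],4),"F",round(w[:2]@bx,1),round(w[:2]@by,1),round(w[2],1),"t",manip.observe()["time_s"])
E
python3 - <<'E'
from h import *
where(); print(rel(*push(-.21,.12)),rel(*push(-.21,.029)))
for q in((276,160),(310,312),(188,228)): print(ray("scene",*q,.07) if q[0]==276 else ray("side",*q,0))
d=manip.spot_in("tin","scene")
E
```

```text
lead [-0.1078 -0.0021] 0.2143 F -0.2 -0.4 -0.1 t 10.2667
[-1.101, -0.01, 0.137, 0.002, 0.244, -0.001] [-1.475, -0.01, 0.615, 0.002, 0.244, -0.001]
[ 0.5354708  -0.15705092  0.07      ]
[ 0.50479692 -0.27300943  0.        ]
[0.28196744 0.02328471 0.        ]
```

Call:
carry_out:
  motion: "-0.3 0 0 0 0.05 0 1;-0.6 0 0.05 0 0.12 0 1;-0.9 -0.01 0.1 0 0.18 0 1;-1 -0.01 0.137 0 0.244 0 1;-1 -0.01 0.137 0 0.244 0 1;-1 -0.01 0.137 0 0.244 0 1;-1 -0.01 0.137 0 0.244 0 1"

```text
time_s: 10.9
tool_pos: [0.5986, -0.006, 0.156]
tool_rot: [[-0.077, 0.987, -0.139], [0.493, 0.158, 0.856], [0.867, -0.002, -0.498]]
wrist_force: [1.1, -0.3, -0.3]
gripper_width: 0.0007
grasp_force: 0.0
```

```bash
python3 - <<'E'
from h import *
where(); print(rel(*push(-.21,.029)),rel(*push(-.155,.029)),manip.observe()["qpos"].round(2))
E
```

```text
lead [-0.1963  0.0004] 0.1291 F -0.4 -1.0 -0.3 t 10.9
[-0.623, 0.005, 0.253, 0.0, -0.001, -0.002] [-0.44, 0.004, 0.571, 0.0, -0.001, -0.002] [-0.49  0.82  1.5   0.76  1.62 -0.94]
```

Call:
carry_out:
  motion: "-0.2 0 0.08 0 0 0 1;-0.4 0 0.16 0 0 0 1;-0.55 0.005 0.22 0 0 0 1;-0.623 0.005 0.253 0 0 0 1;-0.623 0.005 0.253 0 0 0 1"

```text
time_s: 11.32
tool_pos: [0.6019, -0.0194, 0.057]
tool_rot: [[-0.08, 0.987, -0.139], [0.494, 0.16, 0.855], [0.866, -0.0, -0.501]]
wrist_force: [-0.2, 0.1, 0.1]
gripper_width: 0.0003
grasp_force: 0.0
```

```bash
python3 - <<'E'
from h import *
where(); print(rel(*push(-.155,.029)),rel(*push(-.145,.029)))
im=save("side","side3.png"); im=save("wrist","w3.png")
a=cv2.imread("pics/side3.png")[40:290,180:440]; b=cv2.imread("pics/w3.png")
cv2.imwrite("pics/both3.png",np.hstack([cv2.resize(a,None,fx=1.5,fy=1.5),cv2.resize(b,(400,250)) if 0 else cv2.copyMakeBorder(cv2.resize(b,(400,250)),0,125,0,0,0)]))
E
```

```text
lead [-0.2101 -0.0006] 0.0299 F 0.1 0.2 0.1 t 11.3167
[0.178, -0.004, 0.321, 0.0, 0.0, -0.0] [0.212, -0.004, 0.379, 0.0, 0.0, -0.0]
```

View pics/both3.png

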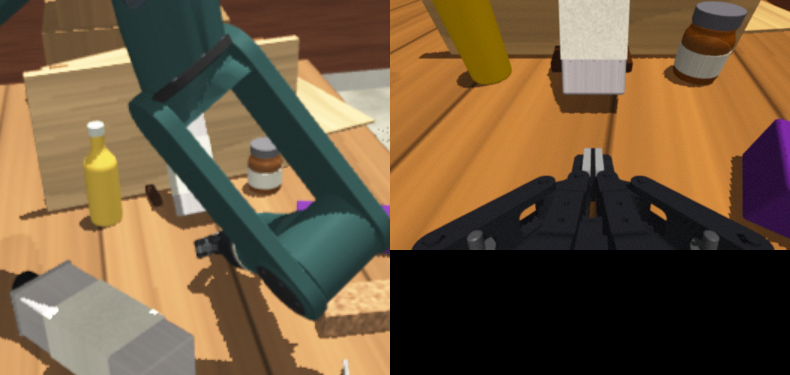

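The closed fingers point straight at the tin's foot and everything is clear. Advancing.

Call:
carry_out:
  motion: "0.045 0 0.08 0 0 0 1;0.09 0 0.16 0 0 0 1;0.135 0 0.24 0 0 0 1;0.165 -0.002 0.295 0 0 0 1;0.178 -0.004 0.321 0 0 0 1;0.178 -0.004 0.321 0 0 0 1"

```text
time_s: 11.92
tool_pos: [0.5917, 0.0352, 0.0554]
tool_rot: [[-0.078, 0.987, -0.139], [0.492, 0.16, 0.856], [0.867, -0.002, -0.499]]
wrist_force: [-0.0, -0.3, -0.5]
gripper_width: 0.0004
grasp_force: 0.0
```

Call:
carry_out:
  motion: "0.007 0 0.012 0 0 0 1;0.014 0 0.023 0 0 0 1;0.02 0 0.035 0 0 0 1;0.027 0 0.046 0 0 0 1;0.033 0 0.058 0 0 0 1"

```text
time_s: 12.33
tool_pos: [0.5911, 0.0431, 0.0551]
tool_rot: [[-0.078, 0.988, -0.137], [0.493, 0.157, 0.856], [0.866, -0.001, -0.499]]
wrist_force: [-0.6, 0.7, -0.4]
gripper_width: -0.0003
grasp_force: 0.0
```

```bash
python3 - <<'E'
from h import *
where()
E
```

```text
lead [-0.1467 -0.0002] 0.0281 F 0.8 0.5 -0.4 t 12.3333
```

Call:
carry_out:
  motion: "0.007 0 0.012 0 0 0 1;0.014 0 0.023 0 0 0 1;0.02 0 0.035 0 0 0 1;0.027 0 0.046 0 0 0 1;0.033 0 0.058 0 0 0 1"

```text
time_s: 12.75
tool_pos: [0.5895, 0.0531, 0.055]
tool_rot: [[-0.078, 0.987, -0.137], [0.494, 0.158, 0.855], [0.866, -0.001, -0.5]]
wrist_force: [0.3, -5.9, 0.4]
gripper_width: 0.0002
grasp_force: 2.9
```

Call:
carry_out:
  motion: "0.007 0 0.012 0 0 0 1;0.014 0 0.023 0 0 0 1;0.02 0 0.035 0 0 0 1;0.027 0 0.046 0 0 0 1;0.033 0 0.058 0 0 0 1"

```text
time_s: 13.17
tool_pos: [0.5883, 0.0625, 0.0548]
tool_rot: [[-0.079, 0.988, -0.136], [0.494, 0.157, 0.855], [0.866, -0.0, -0.5]]
wrist_force: [1.5, -3.9, -0.3]
gripper_width: 0.0003
grasp_force: 1.9
```

```bash
python3 - <<'E'
from h import *
where()
E
```

```text
lead [-0.1271 -0.0006] 0.0278 F -4.1 -0.9 -0.3 t 13.1667
```

Contact with about 4 N, and the tin is sliding. Continuing.

Call:
carry_out:
  motion: "0.007 0 0.012 0 0 0 1;0.014 0 0.023 0 0 0 1;0.02 0 0.035 0 0 0 1;0.027 0 0.046 0 0 0 1;0.033 0 0.058 0 0 0 1"

```text
time_s: 13.58
tool_pos: [0.5862, 0.0732, 0.055]
tool_rot: [[-0.078, 0.987, -0.137], [0.493, 0.158, 0.856], [0.866, -0.001, -0.499]]
wrist_force: [0.5, -5.0, -1.5]
gripper_width: 0.0
grasp_force: 1.7
```

Call:
carry_out:
  motion: "0.007 0 0.012 0 0 0 1;0.014 0 0.023 0 0 0 1;0.02 0 0.035 0 0 0 1;0.027 0 0.046 0 0 0 1;0.033 0 0.058 0 0 0 1"

```text
time_s: 14.0
tool_pos: [0.5846, 0.0831, 0.0549]
tool_rot: [[-0.078, 0.987, -0.137], [0.493, 0.158, 0.856], [0.867, -0.001, -0.499]]
wrist_force: [1.5, -3.6, -0.4]
gripper_width: -0.0001
grasp_force: 1.5
```

```bash
python3 - <<'E'
from h import *
where();save("wrist","w4.png"); a=cv2.imread("pics/w4.png"); save("scene","s4.png"); b=cv2.imread("pics/s4.png")[100:400,260:560]
cv2.imwrite("pics/both4.png",np.hstack([cv2.resize(a,(480,300)),b]))
E
```

```text
lead [-1.061e-01 -1.000e-04] 0.028 F -3.8 -0.9 -0.4 t 14.0
```

View pics/both4.png

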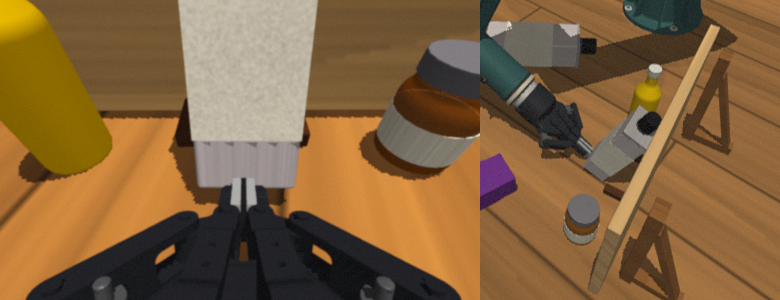

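The tin is steepening, centred between the cleats, with the fingers low on its back. Carrying on.

Call:
carry_out:
  motion: "0.007 0 0.012 0 0 0 1;0.014 0 0.023 0 0 0 1;0.02 0 0.035 0 0 0 1;0.027 0 0.046 0 0 0 1;0.033 0 0.058 0 0 0 1"

```text
time_s: 14.52
tool_pos: [0.583, 0.0929, 0.0549]
tool_rot: [[-0.078, 0.987, -0.137], [0.493, 0.158, 0.856], [0.866, -0.001, -0.499]]
wrist_force: [1.4, -2.8, -0.7]
gripper_width: -0.0001
grasp_force: 1.4
```

Call:
carry_out:
  motion: "0.007 0 0.012 0 0 0 1;0.014 0 0.023 0 0 0 1;0.02 0 0.035 0 0 0 1;0.027 0 0.046 0 0 0 1;0.033 0 0.058 0 0 0 1"

```text
time_s: 14.93
tool_pos: [0.5814, 0.1028, 0.0548]
tool_rot: [[-0.078, 0.987, -0.137], [0.493, 0.158, 0.856], [0.867, -0.001, -0.499]]
wrist_force: [1.3, -3.3, -1.9]
gripper_width: -0.0002
grasp_force: 1.3
```

Call:
carry_out:
  motion: "0.007 0 0.012 0 0 0 1;0.014 0 0.023 0 0 0 1;0.02 0 0.035 0 0 0 1;0.027 0 0.046 0 0 0 1;0.033 0 0.058 0 0 0 1"

```text
time_s: 15.35
tool_pos: [0.5798, 0.1127, 0.0548]
tool_rot: [[-0.078, 0.987, -0.137], [0.493, 0.158, 0.856], [0.867, -0.001, -0.499]]
wrist_force: [0.6, -2.4, -1.1]
gripper_width: -0.0001
grasp_force: 1.2
```

```bash
python3 - <<'E'
from h import *
where()
E
```

```text
lead [-0.0761 -0.0001] 0.0279 F -2.5 -0.2 -1.1 t 15.35
```

Call:
carry_out:
  motion: "0.007 0 0.012 0 0 0 1;0.014 0 0.023 0 0 0 1;0.02 0 0.035 0 0 0 1;0.027 0 0.046 0 0 0 1;0.033 0 0.058 0 0 0 1"

```text
time_s: 15.77
tool_pos: [0.5783, 0.1226, 0.0547]
tool_rot: [[-0.078, 0.987, -0.137], [0.493, 0.158, 0.856], [0.867, -0.001, -0.499]]
wrist_force: [0.6, -2.9, -1.5]
gripper_width: 0.0
grasp_force: 1.1
```

Call:
carry_out:
  motion: "0.004 0 0.007 0 0 0 1;0.008 0 0.014 0 0 0 1;0.012 0 0.021 0 0 0 1;0.016 0 0.028 0 0 0 1;0.02 0 0.035 0 0 0 1;0.02 0 0.035 0 0 0 1"

```text
time_s: 16.27
tool_pos: [0.5773, 0.1286, 0.0547]
tool_rot: [[-0.078, 0.987, -0.137], [0.493, 0.158, 0.856], [0.867, -0.001, -0.499]]
wrist_force: [-0.0, -1.2, -0.7]
gripper_width: 0.0001
grasp_force: 0.6
```

```bash
python3 - <<'E'
from h import *
where();save("wrist","w5.png"); a=cv2.imread("pics/w5.png"); save("scene","s5.png"); b=cv2.imread("pics/s5.png")[130:330,340:540]
cv2.imwrite("pics/both5.png",np.hstack([cv2.copyMakeBorder(cv2.resize(a,(400,250)),0,150,0,0,0),cv2.resize(b,(400,400))]))
E
```

```text
lead [-0.06   -0.0002] 0.0278 F -1.2 0.2 -0.7 t 16.2667
```

View pics/both5.png

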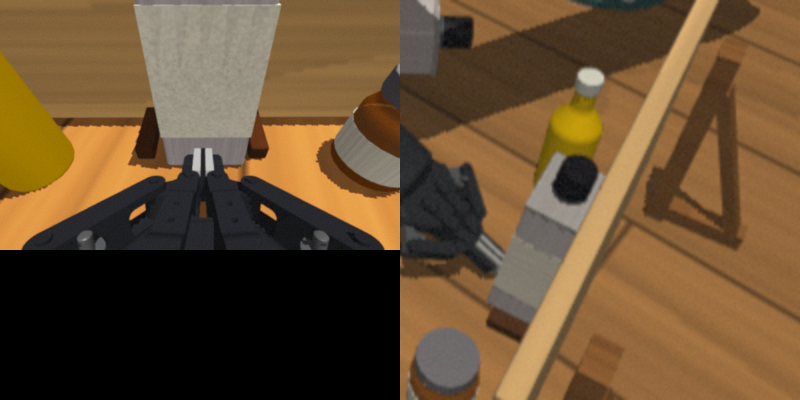

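Nearly upright and within the bay. Now slow 1–2 mm steps until it meets the board.

Call:
carry_out:
  motion: "0.0033 0 0.006 0 0 0 1;0.0067 0 0.012 0 0 0 1;0.01 0 0.017 0 0 0 1;0.0133 0 0.023 0 0 0 1;0.0133 0 0.023 0 0 0 1"

```text
time_s: 16.78
tool_pos: [0.5767, 0.1324, 0.0547]
tool_rot: [[-0.078, 0.987, -0.137], [0.493, 0.158, 0.856], [0.867, -0.001, -0.499]]
wrist_force: [-0.0, -1.4, -1.2]
gripper_width: -0.0001
grasp_force: 0.7
```

Call:
carry_out:
  motion: "0.0033 0 0.006 0 0 0 1;0.0067 0 0.012 0 0 0 1;0.01 0 0.017 0 0 0 1;0.01 0 0.017 0 0 0 1"

```text
time_s: 17.12
tool_pos: [0.5762, 0.1354, 0.0548]
tool_rot: [[-0.078, 0.987, -0.137], [0.493, 0.158, 0.856], [0.867, -0.001, -0.499]]
wrist_force: [0.3, -1.2, -1.4]
gripper_width: -0.0002
grasp_force: 0.6
```

Call:
carry_out:
  motion: "0.0033 0 0.006 0 0 0 1;0.0067 0 0.012 0 0 0 1;0.0067 0 0.012 0 0 0 1"

```text
time_s: 17.37
tool_pos: [0.5759, 0.1374, 0.0547]
tool_rot: [[-0.078, 0.987, -0.137], [0.493, 0.158, 0.856], [0.867, -0.001, -0.499]]
wrist_force: [1.4, -1.2, -0.4]
gripper_width: 0.0001
grasp_force: 0.7
```

```bash
python3 - <<'E'
from h import *
where()
E
```

```text
lead [-0.0511 -0.0002] 0.0278 F -1.4 -1.2 -0.4 t 17.3667
```

Call:
carry_out:
  motion: "0.0033 0 0.006 0 0 0 1;0.005 0 0.009 0 0 0 1;0.005 0 0.009 0 0 0 1"

```text
time_s: 17.62
tool_pos: [0.5756, 0.1389, 0.0547]
tool_rot: [[-0.078, 0.987, -0.137], [0.493, 0.158, 0.856], [0.867, -0.001, -0.499]]
wrist_force: [0.3, -1.8, -0.8]
gripper_width: -0.0
grasp_force: 0.7
```

Call:
carry_out:
  motion: "0.0033 0 0.006 0 0 0 1;0.0033 0 0.006 0 0 0 1"

```text
time_s: 17.78
tool_pos: [0.5755, 0.1399, 0.0546]
tool_rot: [[-0.078, 0.987, -0.137], [0.493, 0.158, 0.856], [0.867, -0.001, -0.499]]
wrist_force: [0.6, -1.2, -0.7]
gripper_width: -0.0001
grasp_force: 0.7
```

Call:
carry_out:
  motion: "0.0033 0 0.006 0 0 0 1;0.0033 0 0.006 0 0 0 1"

```text
time_s: 17.95
tool_pos: [0.5756, 0.1402, 0.0547]
tool_rot: [[-0.079, 0.987, -0.137], [0.494, 0.158, 0.855], [0.866, -0.0, -0.5]]
wrist_force: [-0.5, -5.0, -1.0]
gripper_width: 0.0001
grasp_force: 3.0
```

Call:
carry_out:
  motion: "0.003 0 0.005 0 0 0 1;0.003 0 0.005 0 0 0 1"

```text
time_s: 18.12
tool_pos: [0.5756, 0.1404, 0.0547]
tool_rot: [[-0.079, 0.987, -0.137], [0.494, 0.158, 0.855], [0.866, 0.0, -0.501]]
wrist_force: [-0.4, -10.3, 1.9]
gripper_width: 0.0002
grasp_force: 5.3
```

```bash
python3 - <<'E'
from h import *
where()
E
```

```text
lead [-0.0482 -0.0004] 0.0276 F -10.1 2.0 1.9 t 18.1167
```

Call:
carry_out:
  motion: "0.001 0 0.0017 0 0 0 1;0.001 0 0.0017 0 0 0 1"

```text
time_s: 18.28
tool_pos: [0.5756, 0.1404, 0.0547]
tool_rot: [[-0.079, 0.987, -0.137], [0.495, 0.158, 0.855], [0.865, 0.0, -0.501]]
wrist_force: [-0.9, -12.4, 1.6]
gripper_width: 0.0002
grasp_force: 6.1
```

Holding at about 12 N for over a second.

Call:
carry_out:
  motion: "0 0 0 0 0 0 1;0 0 0 0 0 0 1;0 0 0 0 0 0 1;0 0 0 0 0 0 1;0 0 0 0 0 0 1;0 0 0 0 0 0 1;0 0 0 0 0 0 1;0 0 0 0 0 0 1"

```text
time_s: 18.95
tool_pos: [0.5756, 0.1404, 0.0547]
tool_rot: [[-0.079, 0.987, -0.137], [0.495, 0.158, 0.855], [0.866, -0.0, -0.501]]
wrist_force: [-1.3, -12.7, 2.0]
gripper_width: -0.0001
grasp_force: 6.1
```

Call:
carry_out:
  motion: "0 0 0 0 0 0 1;0 0 0 0 0 0 1;0 0 0 0 0 0 1;0 0 0 0 0 0 1;0 0 0 0 0 0 1;0 0 0 0 0 0 1;0 0 0 0 0 0 1;0 0 0 0 0 0 1"

```text
time_s: 19.62
tool_pos: [0.5756, 0.1404, 0.0547]
tool_rot: [[-0.079, 0.987, -0.136], [0.495, 0.158, 0.855], [0.866, 0.0, -0.501]]
wrist_force: [-0.7, -12.7, 1.9]
gripper_width: 0.0001
grasp_force: 6.1
```

Call:
carry_out:
  motion: "-0.01 0 -0.017 0 0 0 1;-0.02 0 -0.035 0 0 0 1;-0.04 0 -0.07 0 0 0 1;-0.09 0 -0.15 0 0 0 1;-0.14 0 -0.24 0 0 0 1;-0.2 0 -0.35 0 0 0 1;-0.25 0 -0.43 0 0 0 1"

```text
time_s: 20.2
tool_pos: [0.5877, 0.0658, 0.0543]
tool_rot: [[-0.078, 0.988, -0.136], [0.494, 0.157, 0.855], [0.866, -0.0, -0.5]]
wrist_force: [0.5, -0.1, 0.3]
gripper_width: 0.0001
grasp_force: 0.0
```

```bash
python3 - <<'E'
from h import *
where();save("wrist","w6.png"); a=cv2.imread("pics/w6.png"); save("scene","s6.png"); b=cv2.imread("pics/s6.png")
T=tinT(bw(.002,0,0)[:2],bpsi,np.pi/2)
t=np.linspace(0,2*np.pi,12)
P=np.array([[i*.025,j*.033,c] for i in(-1,1) for j in(-1,1) for c in(0,.168)]+[[.015*np.cos(q),.015*np.sin(q),.2] for q in t])@T[:3,:3].T+T[:3,3]
for n,im in(("wrist",a),("scene",b)):
    for p in proj(n,P): cv2.circle(im,tuple(int(v) for v in np.round(p)),1,(0,0,255),-1)
cv2.imwrite("pics/both6.png",np.hstack([cv2.copyMakeBorder(cv2.resize(a,(400,250)),0,150,0,0,0),cv2.resize(b[130:330,340:540],(400,400))]))
E
```

```text
lead [-0.1237 -0.0005] 0.0274 F -0.2 -0.4 0.3 t 20.2
```

View pics/both6.png

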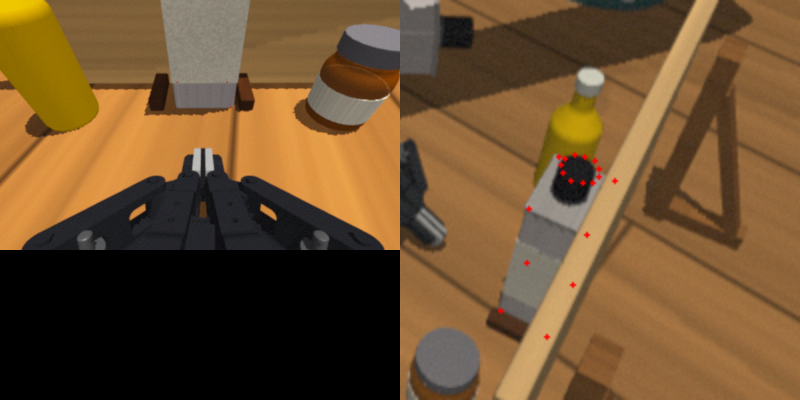

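```bash
python3 - <<'E'
from h import *
o=[bw(x,y,z) for x,z in((-.048,0),(-.05,0),(-.048,.168)) for y in(.033,-.033)]
print(np.round(proj("wrist",o)).tolist())
im=cv2.cvtColor(cv2.imread("pics/w6.png"),cv2.COLOR_BGR2GRAY)
print(im[155:185:1,310].tolist())
m=[d for d in manip.cut_out("tin","wrist")]
for d in m: 
    p=np.argwhere(d["pixels"]); print(d["confidence"],p.min(0),p.max(0))
T=tinT(bw(.002,0,0)[:2],bpsi,np.pi/2)
for d in manip.cut_out("tin","scene"):
    M=d["pixels"]; 
    if not M[270,415] and not M[240,415]: continue
    print(d["confidence"],np.argwhere(M).min(0),np.argwhere(M).max(0))
E
```

```text
[[277.0, 171.0], [369.0, 171.0], [277.0, 173.0], [369.0, 172.0], [224.0, -209.0], [422.0, -208.0]]
[112, 108, 108, 111, 112, 106, 106, 105, 111, 108, 110, 111, 106, 109, 110, 108, 106, 97, 73, 61, 63, 56, 64, 60, 56, 62, 72, 98, 133, 144]
0.83 [  0 257] [172 399]
0.87 [208 390] [291 441]
```

```bash
python3 -c "
from cell import manip
print(manip.job_done())"
```

```text
the job is handed in; nothing more can be done
None
```

The tin stands upright in its bay, snug against the board and about 3 mm off the bay's centre line; I pressed it at about 12.5 N for 1.3 s, backed the arm well clear, and handed the job in at about 20 s.

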